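# Seat the green polishing head in the spindle

### The arm

A 6-joint arm with a two-finger parallel gripper is mounted at the origin on the work surface. World frame = base frame: x ahead of the robot, y to its left, z up, the work surface at z = 0. Lengths are in m, angles in rad, forces in N, time in s.
With the tool pointing down it reaches from about 0.35 to 0.775 m from the base axis. Payload 7.3 kg.
Tool frame: the origin (TCP) lies between the finger pads; the fingertips stand 14 mm ahead of it and the grasp point (between the pads) lies 5 mm behind it; z points along the fingers, y is the direction in which the jaws open and shut (so a half turn about z gives the same grasp; the last joint's range is limited). The gripper opens to 92 mm and grips with 3 to 60 N. Pads are 19 mm wide; open, the fingers measure 130 mm over their backs; the gripper's body (75 mm by 190 mm) begins 47 mm behind the grasp point.
Start: joints at [-1.479, 0.342, 1.524, -0, 1.275, -0.146], TCP at [0.124, -0.51, 0.241] pointing down, gripper open.
Joint ranges: [-2.53, 2.53], [-0.77, 2.02], [0.04, 2.7], [-1, 4.14], [0.28, 2.66], [-3.11, 3.11]. Speed limits (rad/s): [2.57, 2.57, 3.14, 3.14, 3.14, 3.14].

### API

Orientations are given as [roll, pitch, yaw] about the fixed x, y, z axes, in that order (R = Rz(yaw) Ry(pitch) Rx(roll)).
In Python, from cell import robot gives the robot as it stands.
- The arm moves only by the shell command python3 -m creep 'ROWS' [FORCE]. ROWS is JSON, a list that holds one entry, the list of rows, each a list of 7 numbers: the shift along the tool's x, y, z in cm, then the turn, a rotation vector about the tool's x, y, z in degrees, then the gripper command: -1 is shut, 1 is fully open, values between are in proportion. In form: [[[tx, ty, tz, wx, wy, wz, gripper], ...]]. A call has 1 to 8 rows; each row is the pose to reach, as a shift and turn from the pose measured when the call began, along the tool's axes at that moment; what a row does not reach only later rows make up. A row lasts 1/10 s, in which the tool goes at most 50 mm and 8.59 degrees, less where a joint would pass 70% of its speed; a pose out of reach is approached as far as the arm can. A call with a gripper value outside its range is refused whole. The fingers move at their own pace and stop on an object; FORCE is the grip in N (left out, the last holds). Time passes only in rows, so rows that repeat a pose let the fingers close. It gives the time, the measured TCP pose, the force and the opening at its end, in the units of the state.
- robot.observe(): the state, without advancing time (a new reading comes with each control period).
- robot.read_camera(name): name is "scene" or "top" or "wrist"; returns the picture (480x640x3 uint8, red, green, blue); there is no depth.
- robot.camera_params(name): a dict with "camera_matrix" (3x3 intrinsics, pixels), "R" (3x3) and "t" (3): a world point X has camera coordinates R X + t. Camera axes: x right, y down, z forward; pixel columns grow to the right and rows downward; lengths in m; the calibration is good to about 2 mm. A picture is of the moment at which its call begins: read the wrist's pose just before it. camera_params takes no time and is no camera call; for the wrist camera it gives the pose at the moment of the call.
- robot.hand_in(): hands the job in, once; it reports no verdict.
Trained networks look in the newest picture that a camera, given by its name, has taken for a name from the list of things; names that differ only in an ending like _2 or _b are one class to them, and where a whole thing is asked for, a point or a joint stands for the part that bears it (a point fixed in the world has none). Each returns a list of dicts, best first, with "score" (0 to 1); they miss things now and then, are a little off and sometimes report something else, mostly with a low value. They report only what shows in the picture. A call takes as long as a camera call. They do not tell look-alikes from the thing itself.
- robot.look_for(camera, label): "centre" ([x, y, z] in m, in the coordinates of the camera as it stood for that picture, good to about 4 mm: the middle of the surface that is visible of it).
- robot.masks_of(camera, label): "mask" (480x640 bool, what is visible of it).
The state is a dict: "time": time; "qpos": joint angles; "qvel": joint speeds; "joint_efforts": joint torques, N m; "tool_pos": TCP position; "tool_rot": TCP orientation; "contact_force": force on the tool from outside, world axes, zero at the start; "torque": the same for the moment, N m; "opening": finger opening in m.
Only numpy, scipy, OpenCV 4.12 (cv2) and the standard library are available. Lean on these libraries where they do the work, as an engineer would, in place of code of your own. Each camera call takes 0.05 s, during which the arm holds its last target.

### The job

Take the green polishing head out of the slanted rest and fit it in the upright spindle of the blue bench polisher: lower its tapered shank into the tapered socket while still holding it, so that it ends up standing upright with its collar down on the rim of the socket, then let go. Leave the white and the red-brown heads in the rest.

Things in the scene. Friction and masses are not known exactly. Their poses are not given: they have to be found in the camera images.
- green_head: Green polishing head, 106 mm long, 0.2 kg. Origin: centre of its shank's small end; z along its axis to the top. Along z: steel taper 0-45 mm (diameter 12 to 32), collar 45-51 (46), neck 51-60 (28), straight green body 60-96 (40, grip here), low dome to 106. Starts in a hole of a wooden rest, leaning 25 degrees, top to the robot's side, collar on the board; lifts freely out along its axis.
- socket_mouth (a point): Centre of the rim of the blue polisher's tapered socket, 130 mm above the bench, z up. Open upwards, 35 mm wide at the rim, 14 mm at the bottom, 48 mm deep: the shank enters with 1.5 mm play all round till the collar rests on the rim. The steel nose, 52 mm in diameter, stands 54 mm above a drip plate (156 mm) on a case 200 x 180 mm, 70 mm high, centred below. All fixed; nothing turns.
- white_head: White polishing head, otherwise like the green one, same origin and axes, in another hole of the rest; stays there. The rest: a board 88 mm wide and 320 mm along the row, slanted 25 degrees, its middle 78 mm and high edge 97 mm above the bench, with three holes in a level row, 105 mm apart, the heads square to the board.
- red_head: Red-brown polishing head, otherwise like the green one, same origin and axes, in the third hole of the rest; stays there.
Not all that is in view belongs to the job. There is more than one size of the green_head; the job needs the largest.

How it is judged:
On the way:
1. the green head's shank is at least 15 mm down in the socket while the fingers still hold it (horizontal distance between green_head and socket_mouth below 0.015 m and z of green_head in the frame of socket_mouth below -0.015 m and contact force between the fingers and green_head above 0.5 N), for 0.1 s.
At the end, for the whole second after the job is handed in: The green head stands at rest in the spindle socket, within 10 degrees of upright and 10 mm of its centre, its collar within 10 mm of the rim; the white and the red-brown heads are within 20 mm of where they started in the rest (horizontal distance between green_head and socket_mouth below 0.01 m and z of green_head in the frame of socket_mouth below -0.035 m and angle between green_head's own z axis and vertical below 0.175 rad and linear speed of green_head below 0.02 m/s and distance of each of white_head, red_head from where it was at the start of the episode below 0.02 m); the robot touches nothing.
It fails at once if the white or the red-brown head is moved more than 30 mm or tipped more than 15 degrees further (distance of any of white_head, red_head from where it was at the start of the episode above 0.03 m or angle between any of white_head, red_head's own z axis and vertical above 0.7 rad).
It also fails if it takes over 42 s, if anything falls off the work surface, if the arm or the gripper's body presses on something with over 40 N, if the wrist force passes 120 N, or if a joint passes its speed limit or range.

## Working session

There is one attempt and no reset: what is moved stays moved. The work goes in short steps, Python scripts to look and compute and a shell command to move; the robot and the scene stay as the last step left them, time stands still between calls to the robot, and variables do not carry over. Pictures are saved under pics/ and viewed, and the job is handed in when it is done.

```bash
ls; mkdir -p pics; python3 - <<'E'
from cell import robot
import cv2
print(robot.observe())
for n in ("scene","top","wrist"):
    im=robot.read_camera(n); cv2.imwrite(f"pics/{n}0.png",im[:,:,::-1])
    p=robot.camera_params(n); print(n,p)
E
```

```text
pics
{'time': 0.0, 'qpos': array([-1.47898712e+00,  3.42712753e-01,  1.52501797e+00, -1.24369548e-06,
        1.27539137e+00, -1.45967555e-01]), 'qvel': array([ 0.0004479 ,  0.00042819, -0.00036812,  0.0020326 ,  0.00111662,
        0.00020526]), 'joint_efforts': array([ 2.74768363e-04, -4.31243134e+01, -2.44217330e+01,  7.18441908e-02,
        5.60308888e-02, -1.06371911e-04]), 'tool_pos': array([ 0.12366202, -0.50983233,  0.24004979]), 'tool_rot': array([-3.14007931e+00, -2.21278799e-04,  2.37776960e-01]), 'contact_force': array([-0.43306406, -0.10593648,  0.24986437]), 'torque': array([ 0.03010433, -0.03867566, -0.02320745]), 'opening': 0.09189254882271918}
scene {'camera_matrix': array([[608.13579302,   0.        , 309.71094036],
       [  0.        , 608.13579302, 249.02805856],
       [  0.        ,   0.        ,   1.        ]]), 'R': array([[ 0.8940625 ,  0.44788939, -0.00688007],
       [ 0.34303079, -0.69446294, -0.63249592],
       [-0.28806616,  0.56313081, -0.77453313]]), 't': array([-0.54386858, -0.12494999,  1.59262477])}
top {'camera_matrix': array([[513.32250828,   0.        , 319.66216456],
       [  0.        , 513.32250828, 248.82715741],
       [  0.        ,   0.        ,   1.        ]]), 'R': array([[-0.0126409 , -0.99985487,  0.01142126],
       [-0.98912579,  0.01082983, -0.14667272],
       [ 0.14652774, -0.01315114, -0.98911914]]), 't': array([-9.15267388e-04,  5.92652607e-01,  9.74193217e-01])}
wrist {'camera_matrix': array([[366.17503165,   0.        , 324.90385709],
       [  0.        , 366.17503165, 244.12904806],
       [  0.        ,   0.        ,   1.        ]]), 'R': array([[ 2.35877971e-01, -9.71782541e-01,  5.24580167e-04],
       [-9.24979111e-01, -2.24351936e-01,  3.06724393e-01],
       [-2.97951720e-01, -7.28347532e-02, -9.51798230e-01]]), 't': array([-0.52374782, -0.03812697,  0.39140545])}
```

View pics/scene0.png

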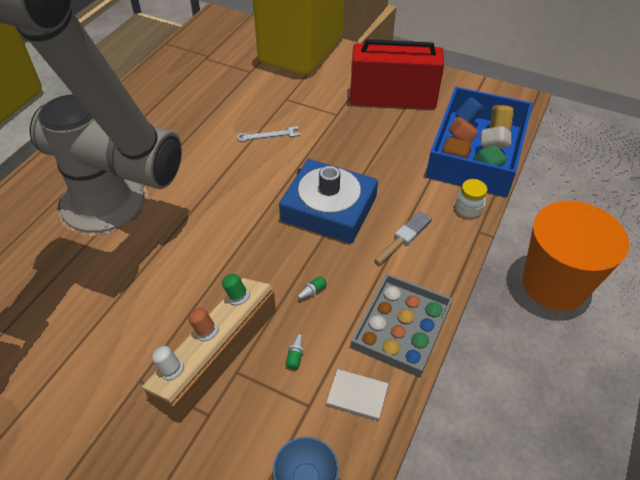

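View pics/top0.png

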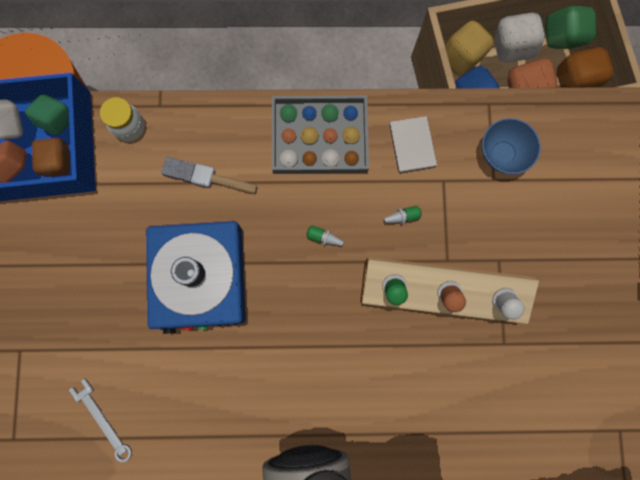

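View pics/wrist0.png

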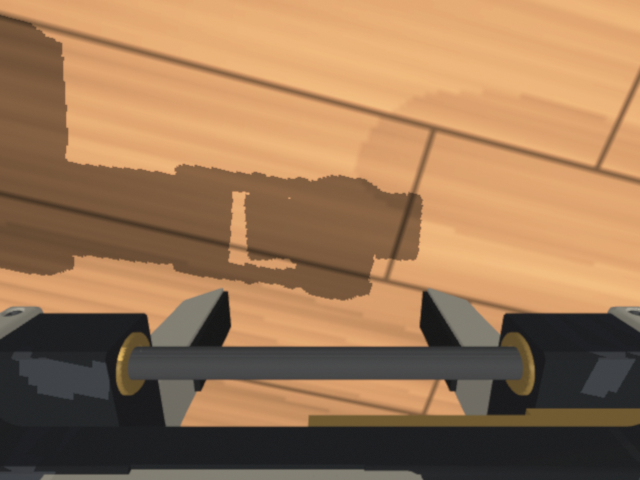

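The look-alikes for the green head are: the head in the rest (scene 234,287; top 396,291), a loose head at scene (312,288) / top (322,237), and another loose head at scene (296,352) / top (403,215). There are also green blocks in the bins and green balls in the tray. The description points to the one in the rest. I'll check that with a crop and measure.

```bash
cat > h.py <<'E'
import numpy as np, cv2
from scipy.spatial.transform import Rotation as Ro
from scipy.optimize import minimize, least_squares
PROF=[(0,6),(45,16),(45,23),(51,23),(51,14),(60,14),(60,20),(96,20),(100,18),(104,11),(106,0.1)]
def proj(P,X):
    c=np.asarray(X)@P["R"].T+P["t"]; u=c@P["camera_matrix"].T
    return u[:,:2]/u[:,2:]
def ring(o,a,z,r,n=40):
    a=a/np.linalg.norm(a); e=np.cross(a,[0,1,0.3]); e/=np.linalg.norm(e); f=np.cross(a,e)
    t=np.linspace(0,2*np.pi,n,endpoint=False)
    return o+a*z/1000+r/1000*(np.outer(np.cos(t),e)+np.outer(np.sin(t),f))
def render(P,o,a,prof=PROF,zmin=45,shift=4):
    m=np.zeros((480,640),np.uint8)
    for (z0,r0),(z1,r1) in zip(prof[:-1],prof[1:]):
        if z1<=zmin and z0<zmin: continue
        p=np.vstack([proj(P,ring(o,a,z0,r0)),proj(P,ring(o,a,z1,r1))])
        h=cv2.convexHull((p*16).astype(np.int32))
        cv2.fillConvexPoly(m,h,1,shift=4)
    return m>0
def save(p): 
    out={}
    return out
E
python3 - <<'E'
from cell import robot
from h import *
import pickle
D={}
for n in ("scene","top"):
    im=robot.read_camera(n); P=robot.camera_params(n); D[n]=dict(im=im,P=P)
    for l in ("green_head","white_head","red_head"):
        r=robot.masks_of(n,l); D[n][l]=r
        for q in r:
            ys,xs=np.nonzero(q["mask"]); print(n,l,round(q["score"],2),xs.mean().round(1),ys.mean().round(1),len(xs))
pickle.dump(D,open("d0.pkl","wb"))
a=cv2.resize(D["scene"]["im"][230:390,140:340],(600,480),interpolation=cv2.INTER_CUBIC)
cv2.imwrite("pics/c1.png",a[:,:,::-1])
E
```

```text
scene green_head 0.92 235.2 290.3 636
scene green_head 0.6 294.3 354.4 426
scene green_head 0.51 312.3 287.5 342
scene white_head 0.74 166.9 363.0 725
scene red_head 0.85 202.4 324.8 639
top green_head 0.71 404.0 214.6 445
top green_head 0.56 321.9 235.6 447
top white_head 0.62 507.5 302.8 673
top red_head 0.42 194.7 275.3 10315
```

View pics/c1.png

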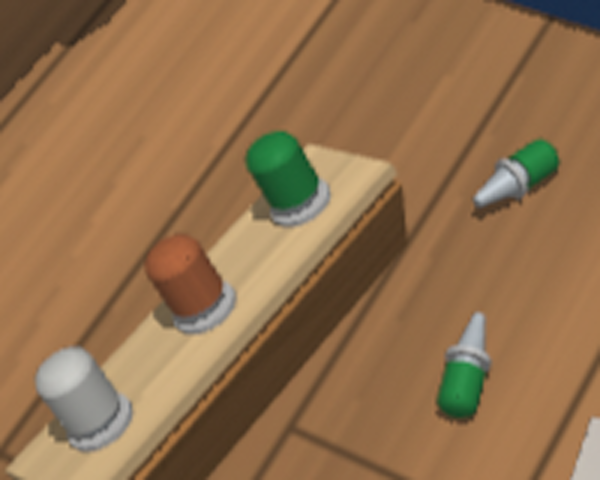

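The crop shows the large green head in the end hole, collar on the board, at scene (234,287). The other two are smaller loose ones. Next I fit its pose in both views using the body colour, and find the socket rim.

```bash
cat > fit.py <<'E'
from h import *
def green(im,c,w=28):
    hsv=cv2.cvtColor(im,cv2.COLOR_RGB2HSV)
    m=((hsv[:,:,0]>45)&(hsv[:,:,0]<90)&(hsv[:,:,1]>110)&(hsv[:,:,2]>30))
    k=np.zeros_like(m);k[c[1]-w:c[1]+w,c[0]-w:c[0]+w]=1
    return m&(k>0)
def soft(P,o,a):
    # supersampled render x4
    Q=dict(P); K=P["camera_matrix"].copy(); 
    return render(P,o,a,zmin=60)
E
python3 - <<'E'
from fit import *
import pickle
D=pickle.load(open("d0.pkl","rb"))
C={"scene":(235,287),"top":(396,291)}
M={n:green(D[n]["im"],C[n]) for n in C}
for n in C: 
    ys,xs=np.nonzero(M[n]); print(n,len(xs),xs.mean(),ys.mean(),xs.min(),xs.max(),ys.min(),ys.max())
def blur(m): return cv2.GaussianBlur(m.astype(np.float32),(0,0),1.5)
B={n:blur(M[n]) for n in C}
def pose(p,tilt=np.radians(25),z=0.078):
    a=np.array([np.sin(tilt)*np.cos(p[2]),np.sin(tilt)*np.sin(p[2]),np.cos(tilt)])
    c=np.array([p[0],p[1],z]); return c-a*.045,a
def cost(p,ns=C,**k):
    o,a=pose(p,**k); return sum(((blur(render(D[n]["P"],o,a,zmin=60))-B[n])**2).sum() for n in ns)
# init
P=D["top"]["P"]
K=np.linalg.inv(P["camera_matrix"]); d=P["R"].T@(K@[396,288,1]); c=-P["R"].T@P["t"]; x=c+d*(0.1-c[2])/d[2]; print(x)
for ns in (["scene","top"],["scene"],["top"]):
  s=minimize(cost,[x[0],x[1],np.pi-.0],args=(ns,),method="Nelder-Mead",options=dict(initial_simplex=[[x[0],x[1],3.14],[x[0]+.02,x[1],3.14],[x[0],x[1]+.02,3.14],[x[0],x[1],3.5]],xatol=1e-5,fatol=.01))
  print(ns,s.x,s.fun, pose(s.x))
f=lambda p:(lambda o,a:sum(((blur(render(D[n]["P"],o,a,zmin=60))-B[n])**2).sum() for n in C))(*pose(p[:3],p[4],p[3]))
s0=[*s.x,.078,np.radians(25)]
s=minimize(f,s0,method="Nelder-Mead",options=dict(initial_simplex=[s0]+[list(np.array(s0)+np.eye(5)[i]*v) for i,v in enumerate([.01,.01,.2,.01,.1])],xatol=1e-5,fatol=.01))
print("free",s.x,s.fun,pose(s.x[:3],s.x[4],s.x[3]))
# socket: crops
a=[]
for n,(u,v) in {"scene":(329,178),"top":(186,271)}.items():
    a.append(cv2.resize(D[n]["im"][v-25:v+25,u-25:u+25],(400,400),interpolation=cv2.INTER_CUBIC))
cv2.imwrite("pics/sock.png",np.hstack(a)[:,:,::-1])
E
```

```text
scene 413 233.41162227602905 286.0968523002421 222 245 274 299
top 416 395.75 291.60096153846155 386 406 279 304
[ 0.50928508 -0.14778496  0.1       ]
['scene', 'top'] [ 0.51687358 -0.14525372  3.09511492] 55.73809814453125 (array([ 0.53587086, -0.14613731,  0.03721615]), array([-0.42216188,  0.01963527,  0.90630779]))
['scene'] [ 0.5162728  -0.1450731   3.11719659] 12.547646522521973 (array([ 0.53528496, -0.14553701,  0.03721615]), array([-0.4224925 ,  0.0103092 ,  0.90630779]))
['top'] [ 0.51584038 -0.14435517  3.22557802] 47.58715057373047 (array([ 0.53479117, -0.14275983,  0.03721615]), array([-0.42112866, -0.03545204,  0.90630779]))
free [ 0.51669676 -0.14367113  3.17971567  0.07943574  0.43157985] 60.48783493041992 (array([ 0.53550686, -0.14295368,  0.03856197]), array([-0.41800237, -0.01594324,  0.90830602]))
```

View pics/sock.png

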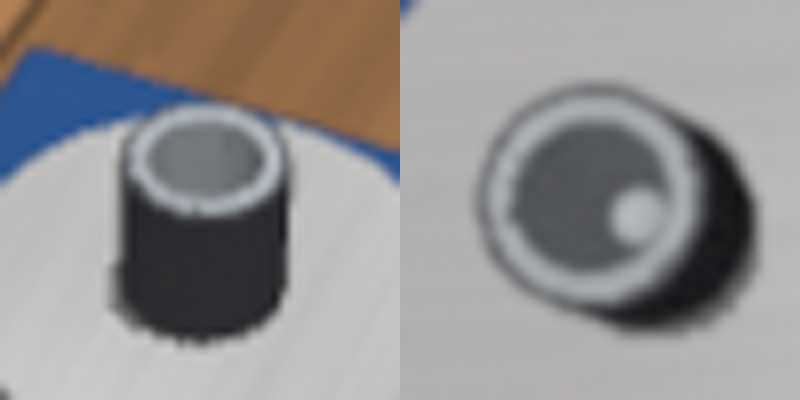

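```bash
python3 - <<'E'
from fit import *
import pickle
D=pickle.load(open("d0.pkl","rb"))
def ray(P,u,z):
    d=P["R"].T@(np.linalg.inv(P["camera_matrix"])@[u[0],u[1],1]); c=-P["R"].T@P["t"]; return c+d*(z-c[2])/d[2]
for n,u in {"scene":(329.1,172.5),"top":(184.6,270.0)}.items(): print(n,ray(D[n]["P"],u,.13))
# annulus template refine: bright=1 in ring r17.5..25
for n,x0 in {"scene":(329.1,172.5),"top":(184.6,270.0)}.items():
    P=D[n]["P"]; g=cv2.cvtColor(D[n]["im"],cv2.COLOR_RGB2GRAY).astype(np.float32)
    p0=ray(P,x0,.13)
    def samp(p,r):
        q=proj(P,ring(np.array([p[0],p[1],.13]),np.array([0,0,1.]),0,r,60)).astype(np.float32)
        return cv2.remap(g,q[:,:1],q[:,1:],cv2.INTER_LINEAR).ravel()
    c=lambda p:-(samp(p,20.5).mean()+samp(p,22).mean()+samp(p,19).mean()-samp(p,15).mean())
    s=minimize(c,p0[:2],method="Nelder-Mead",options=dict(initial_simplex=[p0[:2],p0[:2]+[.003,0],p0[:2]+[0,.003]])); print(n,s.x,s.fun,[round(float(samp(s.x,r).mean())) for r in range(10,30,2)])
# white / red base points from scene+top masks
def blur(m): return cv2.GaussianBlur(m.astype(np.float32),(0,0),1.5)
def pose(p,tilt=np.radians(25),z=0.078):
    a=np.array([np.sin(tilt)*np.cos(p[2]),np.sin(tilt)*np.sin(p[2]),np.cos(tilt)])
    return np.array([p[0],p[1],z])-a*.045,a
cen={}
for l,x in {"white_head":(.5,-.355),"red_head":(.5,-.25),}.items():
    B=blur(D["scene"][l][0]["mask"])
    P=D["scene"]["P"]
    u=np.argwhere(D["scene"][l][0]["mask"]).mean(0)[::-1]; x=ray(P,u,.1)
    def cost(p):
        o,a=pose([p[0],p[1],3.05]); return ((blur(render(P,o,a,zmin=45))-B)**2).sum()
    s=minimize(cost,x[:2],method="Nelder-Mead",options=dict(initial_simplex=[x[:2],x[:2]+[.02,0],x[:2]+[0,.02]],xatol=1e-5,fatol=.01)); print(l,s.x,s.fun); cen[l]=s.x
g=np.array([.5162,-.1450])
for l in cen: d=g-cen[l]; print(l,np.linalg.norm(d),"lean yaw",np.arctan2(d[1],d[0])+np.pi/2)
E
```

```text
scene [0.54337084 0.23615659 0.13      ]
top [0.54402262 0.23637385 0.13      ]
scene [0.54361766 0.23679387] -368.9964294433594 [116, 115, 116, 130, 155, 170, 155, 123, 106, 108]
top [0.54380492 0.23674411] -377.71600341796875 [102, 101, 99, 110, 144, 166, 153, 120, 117, 127]
white_head [ 0.48749549 -0.35452005] 6.180066108703613
red_head [ 0.50161034 -0.25040298] 8.825399398803711
white_head 0.21147718698730625 lean yaw 3.0054389953680536
red_head 0.10640792888497042 lean yaw 3.0040487431784033
```

```bash
cat > tgt.py <<'E'
from h import *
from cell import robot
def axisR(a,yrow):
    z=-a/np.linalg.norm(a); y=yrow-z*(yrow@z); y/=np.linalg.norm(y); return np.column_stack([np.cross(y,z),y,z])
def move(p,R):
    s=robot.observe(); R0=Ro.from_euler("xyz",s["tool_rot"]).as_matrix()
    d=R0.T@(np.asarray(p)-s["tool_pos"])*100; w=np.degrees(Ro.from_matrix(R0.T@R).as_rotvec())
    print("t",round(s["time"],2),"tcp",s["tool_pos"].round(4),"shift cm",d.round(2),"turn deg",w.round(2),"open",round(s["opening"],4),"F",s["contact_force"].round(1))
YAW=3.005; T=np.radians(25)
A=np.array([np.sin(T)*np.cos(YAW),np.sin(T)*np.sin(YAW),np.cos(T)])
ROW=np.array([-np.cos(YAW+np.pi/2),-np.sin(YAW+np.pi/2),0])*1.0
ROW=np.array([.136,.9907,0])
RG=axisR(A,-ROW); RD=axisR(np.array([0,0,1.]),-ROW)
SOCK=np.array([.5437,.2368,.13])
E
python3 - <<'E'
from fit import *; from tgt import *
import pickle
D=pickle.load(open("d0.pkl","rb"))
C={"scene":(235,287),"top":(396,291)}
def blur(m): return cv2.GaussianBlur(m.astype(np.float32),(0,0),1.5)
B={n:blur(green(D[n]["im"],C[n])) for n in C}
for ns in (["scene","top"],["scene"],["top"]):
  def cost(p):
    o=np.array([p[0],p[1],.078])-A*.045
    return sum(((blur(render(D[n]["P"],o,A,zmin=60))-B[n])**2).sum() for n in ns)
  x=np.array([.516,-.145])
  s=minimize(cost,x,method="Nelder-Mead",options=dict(initial_simplex=[x,x+[.01,0],x+[0,.01]],xatol=1e-5,fatol=.01)); print(ns,s.x,s.fun)
  if len(ns)==2: o=np.array([*s.x,.078])-A*.045; np.save("o.npy",o); print("o",o)
move(o+A*.197,RG)
E
```

```text
['scene', 'top'] [ 0.51639307 -0.14628418] 53.69765090942383
o [ 0.53523375 -0.1488738   0.03721615]
['scene'] [ 0.51548677 -0.14670639] 12.110902786254883
['top'] [ 0.51628426 -0.14674028] 38.47129440307617
t 0.55 tcp [ 0.1237 -0.5102  0.2407] shift cm [ 40.76 -28.47   2.49] turn deg [-4.68 24.71 21.1 ] open 0.0918 F [-0.7  0.7  1.1]
```

```bash
python3 -m creep '[[[10,-7,0.5,-1,6,5,0.4],[20,-14,1,-2,12,10,0.4],[30,-21,2,-4,20,16,0.4],[40.8,-28.5,2.5,-4.7,24.7,21.1,0.4],[40.8,-28.5,2.5,-4.7,24.7,21.1,0.4],[40.8,-28.5,2.5,-4.7,24.7,21.1,0.4],[40.8,-28.5,2.5,-4.7,24.7,21.1,0.4],[40.8,-28.5,2.5,-4.7,24.7,21.1,0.4]]]' 20; python3 -c "
from tgt import *
o=np.load('o.npy'); move(o+A*.197,RG)"
```

```text
time: 1.35
tool_pos: [0.3889, -0.2094, 0.2213]
tool_rot: [3.14, -0.438, -0.137]
contact_force: [0.2, -0.7, -0.2]
opening: 0.0642
t 1.35 tcp [ 0.3889 -0.2094  0.2213] shift cm [ 4.6  -7.99  2.75] turn deg [ 0.1  -0.09 -0.03] open 0.0642 F [ 0.2 -0.7 -0.2]
```

```bash
python3 -m creep '[[[4.6,-8,2.75,0,0,0,0.4],[4.6,-8,2.75,0,0,0,0.4],[4.6,-8,2.75,0,0,0,0.4],[4.6,-8,2.75,0,0,0,0.4],[4.6,-8,2.75,0,0,0,0.4]]]'; python3 -c "
from tgt import *
o=np.load('o.npy'); move(o+A*.197,RG); move(o+A*.077,RG)
im=robot.read_camera('wrist'); P=robot.camera_params('wrist')
q=proj(P,np.vstack([ring(o,A,60,20),ring(o,A,96,20),ring(o,A,45,23)]))
im=im.copy()
for u in q: cv2.circle(im,tuple(int(v) for v in u),1,(255,255,0),-1)
cv2.imwrite('pics/w1.png',im[:,:,::-1])"
```

```text
time: 1.85
tool_pos: [0.4523, -0.1382, 0.2158]
tool_rot: [3.14, -0.438, -0.138]
contact_force: [0.9, 0.2, -0.6]
opening: 0.0642
t 1.85 tcp [ 0.4523 -0.1382  0.2158] shift cm [ 0.03 -0.07  0.02] turn deg [ 0.13 -0.08 -0.07] open 0.0642 F [ 0.9  0.2 -0.6]
t 1.85 tcp [ 0.4523 -0.1382  0.2158] shift cm [ 1.000e-02 -1.000e-01  1.202e+01] turn deg [ 0.13 -0.08 -0.07] open 0.0642 F [ 0.9  0.2 -0.6]
```

View pics/w1.png

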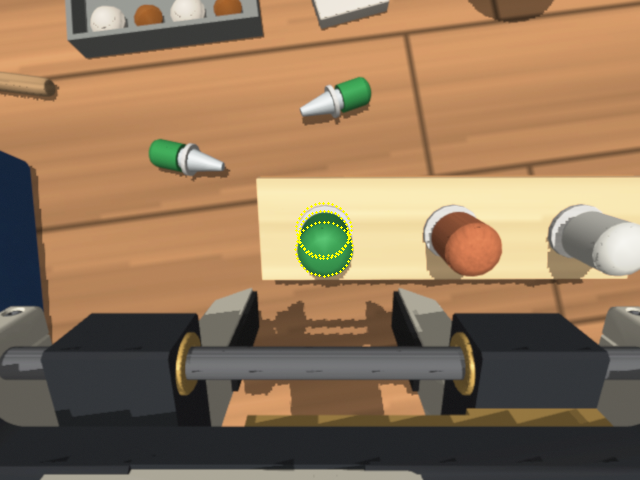

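In the wrist view the green head is at (325,243), right under the model overlay. It is midway between the fingers, and the board edges run level, so the yaw is right. Descending.

```bash
python3 -m creep '[[[0,-0.1,3,0.1,-0.1,0,0.4],[0,-0.1,6,0.1,-0.1,0,0.4],[0,-0.1,9,0.1,-0.1,0,0.4],[0,-0.1,11,0.1,-0.1,0,0.4],[0,-0.1,12,0.1,-0.1,0,0.4],[0,-0.1,12,0.1,-0.1,0,0.4],[0,-0.1,12,0.1,-0.1,0,0.4]]]'; python3 -c "
from tgt import *
o=np.load('o.npy'); move(o+A*.077,RG)"
```

```text
time: 2.6
tool_pos: [0.5024, -0.146, 0.1077]
tool_rot: [3.141, -0.437, -0.141]
contact_force: [-0.0, 1.3, 0.7]
opening: 0.0641
t 2.6 tcp [ 0.5024 -0.146   0.1077] shift cm [ 0.   -0.17  0.08] turn deg [ 0.11 -0.02 -0.23] open 0.0641 F [-0.   1.3  0.7]
```

```bash
python3 -m creep '[[[0,-0.15,0.05,0,0,0,0.4],[0,-0.15,0.05,0,0,0,-1],[0,-0.15,0.05,0,0,0,-1],[0,-0.15,0.05,0,0,0,-1],[0,-0.15,0.05,0,0,0,-1],[0,-0.15,0.05,0,0,0,-1],[0,-0.15,0.05,0,0,0,-1],[0,-0.15,0.05,0,0,0,-1]]]' 30; python3 -c "
from tgt import *
o=np.load('o.npy'); move(o+A*.077,RG)"
```

```text
time: 3.4
tool_pos: [0.5029, -0.1446, 0.1076]
tool_rot: [3.141, -0.437, -0.141]
contact_force: [-1.8, 1.0, 5.7]
opening: 0.0397
t 3.4 tcp [ 0.5029 -0.1446  0.1076] shift cm [-0.02 -0.01  0.06] turn deg [ 0.11 -0.04 -0.22] open 0.0397 F [-1.8  1.   5.7]
```

Opening is 39.7 mm, which matches the 40 mm body. Now I lift along the axis (tool −z).

```bash
python3 -m creep '[[[0,0,-1,0,0,0,-1],[0,0,-3,0,0,0,-1],[0,0,-5,0,0,0,-1],[0,0,-7,0,0,0,-1],[0,0,-9,0,0,0,-1],[0,0,-11,0,0,0,-1],[0,0,-13,0,0,0,-1],[0,0,-13,0,0,0,-1]]]' 30; python3 -c "
from tgt import *
o=np.load('o.npy'); move(SOCK+[0,0,.147],RD)
for n in ('scene','wrist'): cv2.imwrite('pics/%s2.png'%n,robot.read_camera(n)[:,:,::-1])"
```

```text
time: 4.2
tool_pos: [0.4482, -0.1371, 0.2273]
tool_rot: [3.139, -0.44, -0.14]
contact_force: [0.1, -0.3, -3.2]
opening: 0.0396
t 4.2 tcp [ 0.4482 -0.1371  0.2273] shift cm [  5.94 -38.35  -2.77] turn deg [  0.17 -25.2   -0.24] open 0.0396 F [ 0.1 -0.3 -3.2]
```

View pics/scene2.png

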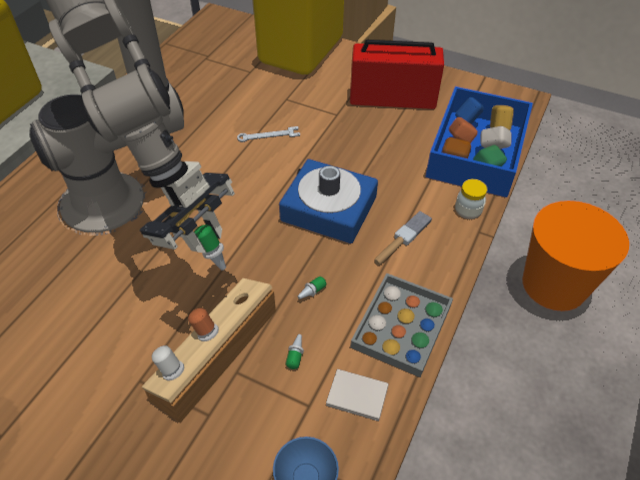

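The head is held at scene (208,240), its hole at (241,297) is empty, and both neighbours are still seated. Moving to above the socket and turning upright.

```bash
python3 -m creep '[[[1,-3,-2,0,-6,0,-1],[2,-7,-2.8,0,-12,0,-1],[3,-12,-2.8,0,-18,0,-1],[4,-17,-2.8,0.2,-25.2,-0.2,-1],[5,-22,-2.8,0.2,-25.2,-0.2,-1],[5.5,-27,-2.8,0.2,-25.2,-0.2,-1],[5.9,-32,-2.8,0.2,-25.2,-0.2,-1],[5.9,-36,-2.8,0.2,-25.2,-0.2,-1]]]'; python3 -c "
from tgt import *
move(SOCK+[0,0,.147],RD)"
```

```text
time: 5.1
tool_pos: [0.5403, 0.2168, 0.273]
tool_rot: [-3.14, 0.005, -0.136]
contact_force: [0.2, -1.6, -3.1]
opening: 0.0392
t 5.1 tcp [0.5403 0.2168 0.273 ] shift cm [ 0.07 -2.03 -0.39] turn deg [-0.1   0.3   0.02] open 0.0392 F [ 0.2 -1.6 -3.1]
```

```bash
python3 -m creep '[[[0.1,-1,-0.4,-0.1,0.3,0,-1],[0.1,-2,-0.4,-0.1,0.3,0,-1],[0.1,-2,-0.4,-0.1,0.3,0,-1],[0.1,-2,-0.4,-0.1,0.3,0,-1],[0.1,-2,-0.4,-0.1,0.3,0,-1]]]'; python3 - <<'E'
from tgt import *
import pickle
move(SOCK+[0,0,.147],RD)
D={}
for n in ('scene','top','wrist'):
    im=robot.read_camera(n);P=robot.camera_params(n); D[n]=(im,P)
pickle.dump(D,open('d2.pkl','wb'))
s=robot.observe(); R0=Ro.from_euler("xyz",s["tool_rot"]).as_matrix(); a=-R0[:,2]; o=s["tool_pos"]-a*.077
out=[]
for n in ('scene','top'):
    im,P=D[n]; im=im.copy()
    c=proj(P,[o+a*.02])[0].astype(int)
    big=cv2.resize(im[c[1]-40:c[1]+40,c[0]-40:c[0]+40],(400,400),interpolation=cv2.INTER_CUBIC)
    for z,r in ((0,6),(45,16),(45,23),(51,23),(60,20)):
        for u in proj(P,ring(o,a,z,r,60)):
            v=(u-(c-40)+.5)*5-.5; cv2.circle(big,tuple(v.astype(int)),1,(255,0,255),-1)
    out.append(big)
cv2.imwrite('pics/h3.png',np.hstack(out)[:,:,::-1])
cv2.imwrite('pics/w3.png',D['wrist'][0][:,:,::-1])
E
```

```text
time: 5.6
tool_pos: [0.5441, 0.235, 0.277]
tool_rot: [3.141, 0.0, -0.138]
contact_force: [-0.1, 0.4, -3.0]
opening: 0.0396
t 5.6 tcp [0.5441 0.235  0.277 ] shift cm [-0.06 -0.17  0.  ] turn deg [ 0.02  0.   -0.07] open 0.0396 F [-0.1  0.4 -3. ]
```

View pics/h3.png

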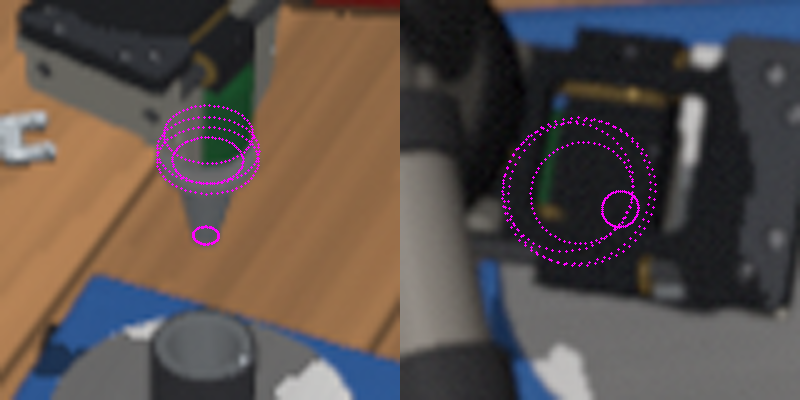

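View pics/w3.png

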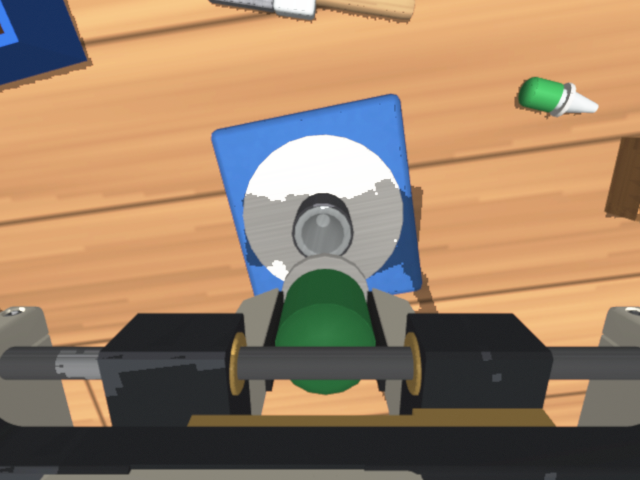

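The overlay and picture agree in the scene view: the tip ellipse at crop (205,235) sits on the shank tip. In the wrist view the head at x≈325 is in line with the socket at (323,230), and it is upright. Now lowering in stages, with the 1–2 mm offset trimmed out.

```bash
python3 -m creep '[[[-0.05,-0.2,1,0,0,0,-1],[-0.05,-0.2,2.5,0,0,0,-1],[-0.05,-0.2,4,0,0,0,-1],[-0.05,-0.2,5.5,0,0,0,-1],[-0.05,-0.2,6.5,0,0,0,-1],[-0.05,-0.2,7.5,0,0,0,-1],[-0.05,-0.2,8,0,0,0,-1],[-0.05,-0.2,8,0,0,0,-1]]]'; python3 - <<'E'
from tgt import *
move(SOCK+[0,0,.032],RD)
o=[]
for n in ('scene','wrist'):
    im=robot.read_camera(n); P=robot.camera_params(n); c=proj(P,[SOCK])[0].astype(int)
    o.append(cv2.resize(im[c[1]-50:c[1]+50,c[0]-50:c[0]+50],(400,400),interpolation=cv2.INTER_CUBIC))
cv2.imwrite('pics/h4.png',np.hstack(o)[:,:,::-1])
E
```

```text
time: 6.55
tool_pos: [0.5437, 0.2374, 0.1966]
tool_rot: [3.141, 0.001, -0.137]
contact_force: [0.0, 0.4, -2.5]
opening: 0.0396
t 6.55 tcp [0.5437 0.2374 0.1966] shift cm [0.01 0.05 3.46] turn deg [ 0.02  0.04 -0.06] open 0.0396 F [ 0.   0.4 -2.5]
```

View pics/h4.png

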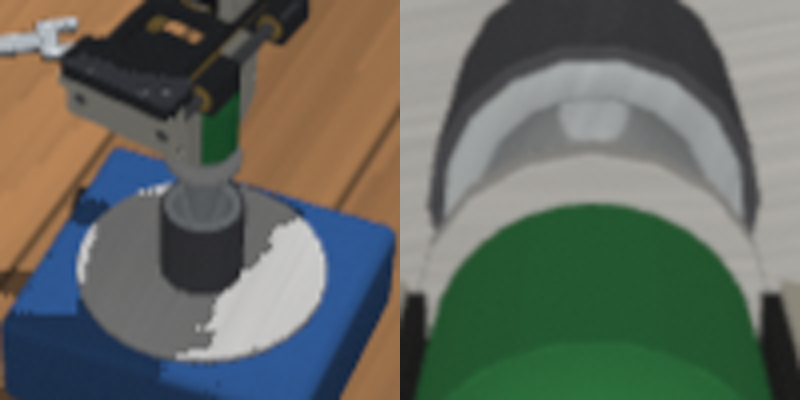

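The shank is entering the socket centrally in both crops (scene crop about (200,215)), with no side force. Next stage.

```bash
python3 -m creep '[[[0,0.05,0.5,0,0,0,-1],[0,0.05,1,0,0,0,-1],[0,0.05,1.5,0,0,0,-1],[0,0.05,2,0,0,0,-1],[0,0.05,2.5,0,0,0,-1],[0,0.05,2.8,0,0,0,-1],[0,0.05,2.8,0,0,0,-1]]]'; python3 -c "
from tgt import *
move(SOCK+[0,0,.032],RD)"
```

```text
time: 7.35
tool_pos: [0.5439, 0.237, 0.1691]
tool_rot: [3.142, -0.0, -0.137]
contact_force: [0.1, 0.2, -3.1]
opening: 0.0395
t 7.35 tcp [0.5439 0.237  0.1691] shift cm [-0.02  0.02  0.71] turn deg [ 0.   -0.01 -0.06] open 0.0395 F [ 0.1  0.2 -3.1]
```

```bash
python3 -m creep '[[[0,0,0.2,0,0,0,-1],[0,0,0.4,0,0,0,-1],[0,0,0.5,0,0,0,-1],[0,0,0.6,0,0,0,-1],[0,0,0.6,0,0,0,-1]]]'; python3 - <<'E'
from tgt import *
move(SOCK+[0,0,.032],RD)
o=[]
for n in ('scene','wrist'):
    im=robot.read_camera(n); P=robot.camera_params(n); c=proj(P,[SOCK])[0].astype(int)
    o.append(cv2.resize(im[c[1]-30:c[1]+30,c[0]-30:c[0]+30],(400,400),interpolation=cv2.INTER_CUBIC))
cv2.imwrite('pics/h5.png',np.hstack(o)[:,:,::-1])
E
```

```text
time: 7.85
tool_pos: [0.5439, 0.237, 0.163]
tool_rot: [3.142, -0.0, -0.137]
contact_force: [0.2, 0.5, -2.7]
opening: 0.0394
t 7.85 tcp [0.5439 0.237  0.163 ] shift cm [-0.02  0.02  0.1 ] turn deg [ 0.   -0.   -0.06] open 0.0394 F [ 0.2  0.5 -2.7]
```

View pics/h5.png

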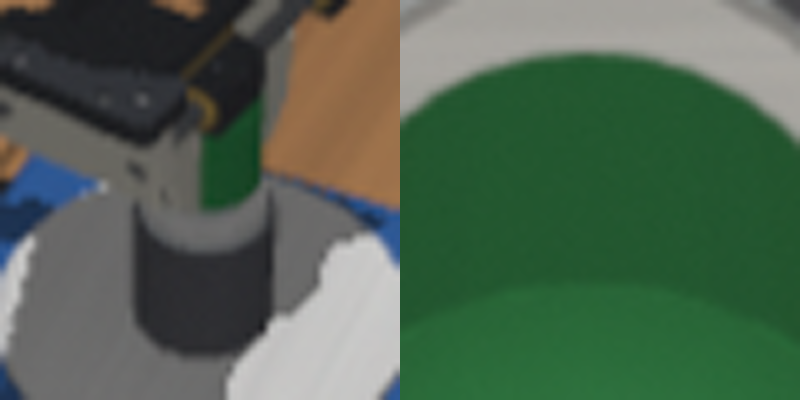

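The collar is about on the rim (scene crop (205,240)), but there is no contact force yet. Creeping the last millimetres.

```bash
python3 -m creep '[[[0,0,0.1,0,0,0,-1],[0,0,0.1,0,0,0,-1]]]'; python3 -m creep '[[[0,0,0.1,0,0,0,-1],[0,0,0.1,0,0,0,-1]]]'
```

```text
time: 8.15
tool_pos: [0.5441, 0.2371, 0.1626]
tool_rot: [-3.141, -0.001, -0.137]
contact_force: [-0.7, 1.0, 0.2]
opening: 0.0396
time: 8.35
tool_pos: [0.5441, 0.2371, 0.1625]
tool_rot: [-3.141, -0.002, -0.137]
contact_force: [-3.0, -1.1, 5.1]
opening: 0.0395
```

The vertical force went from −3 N to +5 N at z = 0.1625, so it is seated. Letting go.

```bash
python3 -m creep '[[[0,0,0,0,0,0,0.4],[0,0,0,0,0,0,0.4],[0,0,0,0,0,0,0.4],[0,0,0,0,0,0,0.4],[0,0,0,0,0,0,0.4],[0,0,0,0,0,0,0.4]]]' ; python3 -m creep '[[[0,0,-1,0,0,0,0.4],[0,0,-3,0,0,0,0.4],[0,0,-6,0,0,0,0.4],[0,0,-9,0,0,0,0.4],[0,0,-12,0,0,0,0.4],[-6,0,-14,0,0,0,0.4],[-10,0,-14,0,0,0,0.4],[-10,0,-14,0,0,0,0.4]]]'; python3 - <<'E'
from tgt import *
ims={}
for n in ('scene','top','wrist'):
    im=robot.read_camera(n); P=robot.camera_params(n); ims[n]=im
    if n!='wrist':
        c=proj(P,[SOCK])[0].astype(int)
        b=cv2.resize(im[c[1]-40:c[1]+40,c[0]-40:c[0]+40],(400,400),interpolation=cv2.INTER_CUBIC)
        oo=SOCK-[0,0,.045]
        for z,r in ((45,23),(60,20),(96,20)):
            for u in proj(P,ring(oo,np.array([0,0,1.]),z,r,60)):
                cv2.circle(b,tuple(((u-(c-40)+.5)*5-.5).astype(int)),1,(255,0,255),-1)
        ims[n+'c']=b
cv2.imwrite('pics/f.png',np.hstack([ims['scenec'],ims['topc']])[:,:,::-1])
cv2.imwrite('pics/fs.png',ims['scene'][:,:,::-1])
print(robot.observe()['contact_force'])
E
```

```text
time: 8.95
tool_pos: [0.5441, 0.2371, 0.1624]
tool_rot: [-3.141, -0.002, -0.137]
contact_force: [0.6, -0.3, 0.1]
opening: 0.0644
time: 9.75
tool_pos: [0.4403, 0.2513, 0.3042]
tool_rot: [-3.14, -0.001, -0.135]
contact_force: [-1.0, 0.2, 0.5]
opening: 0.0644
[ 0.83296734 -0.38551772  0.68644972]
```

View pics/f.png

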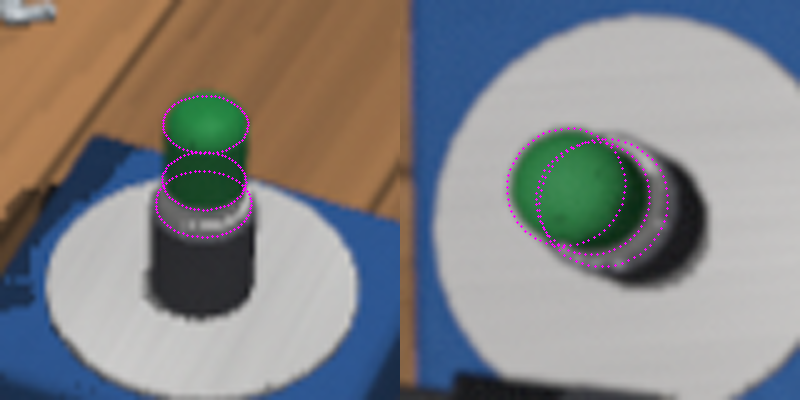

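View pics/fs.png

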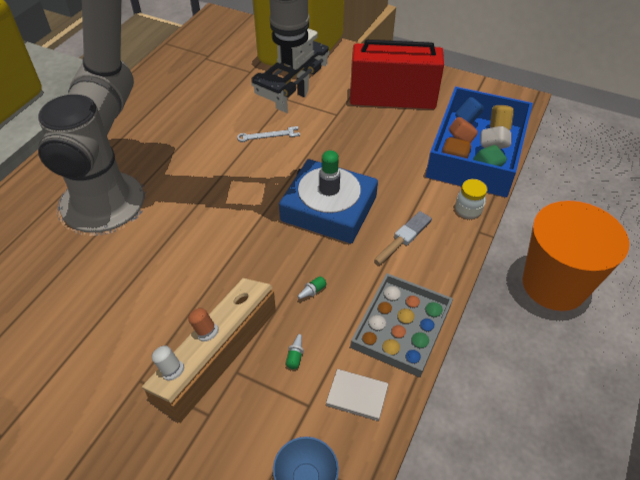

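The green head stands upright and seated at scene (330,170), matching the seated-pose overlay in both views. White (166,363) and red-brown (202,324) are unmoved, and the arm is clear.

```bash
python3 -c "
from cell import robot
print(robot.hand_in())"
```

```text
the job is handed in; nothing more can be done
None
```

I took the large green head out of the rest, lowered it into the polisher socket while holding it, let go with the collar on the rim, and handed the job in at about 10 s.

- **Seating:** the wrist's vertical force went from −3 N to +5 N as the collar met the rim, with the fingers still gripping. It fell to about 0 after release.
- **Last pictures:** in both the scene and top views the head matches the upright, fully seated model to about a pixel (roughly 2 mm). By eye the white and red-brown heads have not moved, and the arm stands clear with nothing in contact.
- **Disagreements:** none of my checks failed. The measured tool position was 1–2 mm off sideways before the grasp and again above the socket, and I trimmed it out each time.

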